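Shorten a clamped crutch by one hole and lock it

ROBOT

A 7-joint arm with a two-finger parallel gripper is mounted at the origin on the work surface. World frame = base frame: x ahead of the robot, y to its left, z up, the work surface at z = 0. Lengths are in mm, angles in degrees, forces in N, time in s.
With the tool pointing down it reaches from about 400 to 900 mm from the base axis. Payload 5.5 kg.
Tool frame: the origin (TCP) lies midway between the tips of the shut fingers; the grasp point (between the pads) lies 19 mm behind it; z points along the fingers, y is the line along which they close (so a half turn about z gives the same grasp; the last joint's range is limited). The gripper opens to 92 mm and grips with 3 to 60 N. Pads are 19 mm wide; open, the fingers measure 130 mm over their backs; the gripper's body (75 mm by 190 mm) begins 47 mm behind the grasp point.
Start: joints at [91.112, 28.699, -24.465, 88.831, 12.651, 65.22, -12.049], TCP at [156.939, -630.769, 226.729] pointing down, gripper open.
Joint ranges: [-164.97, 164.97], [-17.58, 116.51], [-87.97, 89.64], [11.32, 138.91], [-80.73, 260.73], [10.89, 115.49], [-147.41, 147.41]. Speed limits (degrees/s): [147.25, 147.25, 180, 180, 180, 180, 180].

INTERFACE

Orientations are given as [roll, pitch, yaw] about the fixed x, y, z axes, in that order (R = Rz(yaw) Ry(pitch) Rx(roll)).
In Python, from rig import r gives the robot as it stands.
- The arm moves only by the tool apply_moves, never from a script. Its argument "increments" is a list of rows, each a list of 3 entries, a list of its own where there are three numbers: the shift along the world's x, y, z scaled (see below), then the turn, a rotation vector about the world's x, y, z scaled (see below), then the opening, from 0 (shut) to 1 (fully open). A call has 1 to 12 rows; each row is the pose to reach, as a shift and turn from the pose commanded when the call began; what a row does not reach only later rows make up. The controller multiplies each number of a shift by 400 mm and each number of a turn by 30 degrees. A row lasts 1/10 s, in which the tool goes at most 50 mm and 8.59 degrees, less where a joint would pass 70% of its speed; a pose out of reach is approached as far as the arm can. A call with a number of a shift or a turn outside -1 to 1 is refused whole. A call with a gripper value outside its range is refused whole. The fingers move at their own pace and stop on an object; "grip_force" is the grip in N (left out, the last holds). Time passes only in rows, so rows that repeat a pose let the fingers close. It gives the time, the measured TCP pose, the force, the opening and the grip force at its end, in the units of the state.
- r.get_state(): the state, without advancing time (a new reading comes with each control period).
- r.read_camera(name): name is "scene" or "top" or "wrist"; returns a dict with "frame" (420x560x3 uint8, blue, green, red), "z_map" (420x560 float32, mm along the optical axis (not along the pixel's ray), 0 where there is no reading), "vertical_fov" (degrees; the focal length in pixels is half the picture's height over the tangent of half this angle, whatever the lens; pixels are square), "cx", "cy" (the principal point, pixels), "eye" and "orientation" of the camera in the world. Camera axes: x right, y up, looking along -z (the intrinsics and any distortion apply to the point x, -y, -z); pixel columns grow to the right and rows downward; lengths in mm; the calibration is good to about 2 mm. A picture is of the moment at which its call begins.
- r.sign_off(): hands the job in; it is judged then, once.
Trained networks look in a picture, given as the dict that the camera call returned (one of the last four; its "shot" number tells which), for a name from the list of things; names that differ only in an ending like _2 or _b are one class to them, and where a whole thing is asked for, a point or a joint stands for the part that bears it (a point fixed in the world has none). Each returns a list of dicts, best first, with "conf" (0 to 1); they miss things now and then, are a little off and sometimes report something else, mostly with a low value. They report only what shows in the picture. A call takes as long as a camera call.
- r.spot_in(picture, name): "at" ([x, y, z] in mm, in world coordinates, good to about 4 mm: the middle of the surface that is visible of it).
- r.trace(picture, name): "region" (420x560 bool, what is visible of it).
The state is a dict: "t": time; "qpos": joint angles; "joint_vel": joint speeds; "joint_torque": joint torques, N m; "tcp_pos": TCP position; "tcp_rot": TCP orientation; "ft_force": force on the tool from outside, world axes, zero at the start; "wrist_torque": the same for the moment, N m; "width": finger opening in mm; "finger_force": force on a finger pad.
Only numpy, scipy, OpenCV 4.12 (cv2) and the standard library are available. Lean on these libraries where they do the work, as an engineer would, in place of code of your own. Each camera call takes 0.05 s, during which the arm holds its last target. There are 200 camera calls.

TASK

The crutch lies clamped by its leg in the bench vice, set one hole too long. Press its snap button flush and slide the upper tube down the leg, towards the foot, until the button springs out in the very next hole; then slide the blue locking ring along the leg until it is fully home against the black end collar. Leave the bottle, pot, cup and inlaid panel where they are.

Things in the scene. Friction and masses are not known exactly. Their poses are not given: they have to be found in the camera images.
- crutch: fixed: blue bench vice gripping the crutch's lower leg, a level bare aluminium tube 20 mm thick, axis 85 mm above the table everywhere. Origin on the table top straight below the snap button; z up; +y runs along the tube towards the rubber foot (ends at y = 391 mm), -y towards the hand grip; x is level across the tube.
- jaw_top (a point): middle of the top of the vice's jaws, which span 86 mm along the tube (crutch y = 202 to 288 mm) and 110 mm across it, 106 mm above the table; the vice's screw and T-bar stick out to crutch x = -155 mm, under 65 mm high
- v_rest (a point): bottom of the V in the wooden V-rest under the upper tube: it spans 50 mm along the tube, 100 mm across, up to about 86 mm above the table
- upper (a joint): travel in m of the upper tube (aluminium, 25 mm thick, 0.45 kg, grey hand grip and cuff at its far end) over the leg: 0 at the start, growing towards the foot (crutch +y). Nine 11.5 mm holes run along its top 25 mm apart: the next hole is reached at 0.025. Friction about 2 N, stays where it is left; with the button out it is locked with 0.75 mm of play either way.
- button (a joint): depth in m of the brass domed snap button, 10 mm thick, sitting in the leg: 0 out (6 mm proud of the upper tube), 0.006 flush with the tube's top, 0.008 under its wall. Spring 1.8 N when out, 4 N when flush. Held flush, about 10 N along the tube makes the hole's edge ride over the dome; it then stays down under the wall until the next hole comes over it, where it springs out and locks.
- ring (a joint): travel in m of the blue plastic locking ring along the leg, growing towards the upper tube (crutch -y); sliding friction about 2.5 N, it stays where it is left. Front barrel 33 mm across and 20 mm long, then, towards the foot, a flange 42 mm across and 7 mm thick. It must not be confused with the black collar.
- button_top (a point): top of the button's dome (moves down as it is pressed); when out, 104 mm above the table
- collar_face (a point): top line of the upper tube (97.5 mm above the table) where the black end collar's flat inner face, looking towards the hand grip, rises from it; at the start 11 mm from the button's centre, towards the foot. The collar is fixed to the upper tube, 37 mm across (6 mm above the tube all round), 18 mm long: a fingertip pressing the button can push against this face.
- next_hole (a point): centre of the next hole, on the top line of the upper tube; it must end over the button
- mouth (a point): on the tube's axis, centre of the end collar's outer face, which looks towards the foot; moves with the upper tube
- ring_front (a point): on the tube's axis, centre of the locking ring's front face, which must come up against the end collar's outer face (mouth)
- ring_back (a point): on the tube's axis, centre of the ring flange's back face, which looks towards the foot
- bottle: bystander: green drink bottle, 64 mm across, 210 mm tall, origin at the centre of its underside
- pot: bystander: black lacquer pot, 84 mm across, 68 mm tall, with a wooden stick standing out of it to 140 mm high, leaning along the pot's +x by up to 40 mm; origin at the centre of its underside
- cup: bystander: clear plastic cup, 82 mm across, 115 mm tall, origin at the centre of its underside
- panel: bystander: black lacquered panel with a pearl flower inlay lying flat, 130 x 180 x 12 mm (x, y, z), origin at the centre of its underside

How it is judged:
By the outcome, as a careful person would: the job done as asked, in the order asked, and still so for the second after the job is handed in, with the robot touching nothing.
It also fails if it takes over 38 s, if anything falls off the work surface, if the arm or the gripper's body presses on something with over 40 N, if the wrist force passes 120 N, or if a joint passes its speed limit or range.

## Working session

There is one attempt and no reset: what is moved stays moved. The work goes in short steps, Python scripts to look and compute and a tool call to move; the robot and the scene stay as the last step left them, time stands still between calls to the robot, and variables do not carry over. Pictures are saved under pics/ and viewed, at most 13 in all, crops included, and the job is handed in when it is done.

Besides the shell and the picture viewer there is one more tool, called after "Emit:" as a command line: name --argument value ..., lists and objects as JSON in quotes. apply_moves: Moves the arm, as the interface text tells. Shifts and turns lie within -1 to 1; 1 stands for 400 mm of shift or 30 degrees of turn. Its arguments: {"type":"object","properties":{"increments":{"type":"array"},"grip_force":{"type":"number"}},"required":["increments"]}

```bash
mkdir -p pics; cat > h.py <<'E'
import numpy as np, cv2
from rig import r
def look(names,cam,fn=None):
    p=r.read_camera(cam)
    if fn: cv2.imwrite('pics/'+fn,p['frame'])
    for n in names:
        for d in r.spot_in(p,n)[:2]: print(cam,n,np.round(d['at'],1),round(d['conf'],2))
    return p
E
python3 - <<'E'
from h import *
N=['button_top','collar_face','ring_front','ring_back','mouth','jaw_top','v_rest','bottle','pot','cup','panel','next_hole']
p=look(N,'top','top1.png'); q=look(N,'scene','scene1.png')
print({k:v for k,v in p.items() if k not in('frame','z_map')}); print(r.get_state())
cv2.imwrite('pics/both.png',cv2.resize(np.vstack([p['frame'],q['frame']]),None,fx=.7,fy=.7))
E
```

```text
top button_top [619.1  77.7  94.2] 0.67
top button_top [596.1 132.5  98.5] 0.45
top collar_face [ 668.  -333.    97.6] 0.57
top ring_front [593.2 136.9  99.5] 0.83
top ring_back [597.2 136.   97.9] 0.65
top mouth [ 669.2 -333.6   97.3] 0.84
top jaw_top [618.1  74.7  93.5] 0.7
top bottle [515.4  -6.3 144.9] 0.68
top pot [714.5 141.9  45.2] 0.69
top cup [501.6 129.1  49.4] 0.57
top cup [ 669.  -334.1   98.3] 0.45
top panel [750.  -69.4   7.9] 0.76
top panel [ 672.3 -333.3   99.9] 0.6
top next_hole [ 664.6 -333.4   96.3] 0.58
scene collar_face [ 686.3 -358.4   94.9] 0.8
scene ring_front [606.6 133.2  96.9] 0.71
scene ring_back [607.4 132.7  97.4] 0.76
scene ring_back [534.2 -19.2 113.5] 0.4
scene mouth [ 681.7 -359.1   95.9] 0.89
scene mouth [ 649.8 -193.9   95.1] 0.37
scene jaw_top [ 649.5 -192.9   95.7] 0.93
scene v_rest [ 650.5 -194.5   93.6] 0.71
scene v_rest [608.2 133.5  97.6] 0.26
scene bottle [533.  -14.7 111.4] 0.87
scene pot [709.4 136.5  49.7] 0.55
scene cup [512.6 110.3  80.7] 0.9
scene panel [757.7 -72.5  13.2] 0.77
scene next_hole [ 673.7 -363.6   95.5] 0.77
{'vertical_fov
[... 220 characters left out ...]
qpos': array([ 91.11002895,  28.70128298, -24.46544004,  88.83267605,
        12.65112699,  65.2190546 , -12.04767501]), 'joint_vel': array([ 0.00303225,  0.0115564 ,  0.00431745,  0.0634596 , -0.0787069 ,
        0.0090967 , -0.02771708]), 'joint_torque': array([-1.24228618e-04, -5.66452181e+01, -5.81011131e+00, -2.79501826e+01,
       -6.65213959e-02,  2.09167966e-02,  6.81054146e-06]), 'tcp_pos': array([ 156.9575646 , -630.75271046,  226.69940913]), 'tcp_rot': array([-1.79998674e+02, -2.40173786e-03,  1.39739862e+01]), 'ft_force': array([-0.23980699,  0.64606897,  0.26838825]), 'wrist_torque': array([ 0.00115939,  0.02358226, -0.02009792]), 'finger_force': 0.0, 'width': 92.00037771103186}
```

View pics/top1.png

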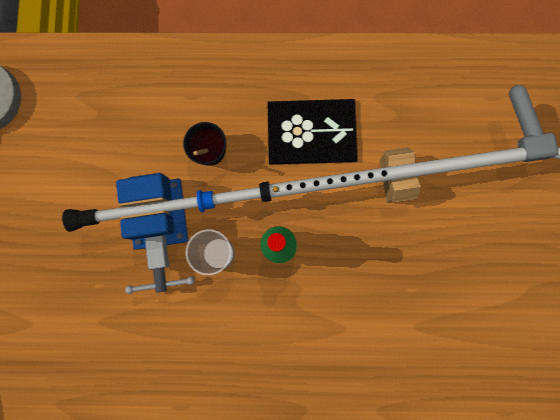

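View pics/scene1.png

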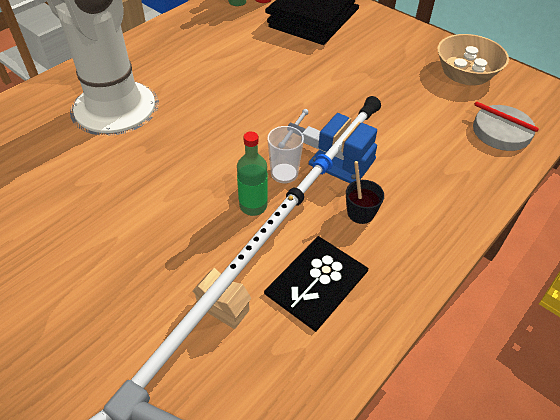

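The top view shows the foot at (72,220), ring (207,201), collar (265,191) and button (276,189). The bottle at (278,243) is close beside the tube. Next I'll get the exact geometry.

```bash
cat >> h.py <<'E'
from scipy.spatial.transform import Rotation as R
def cam(p):
    f=p['frame'].shape[0]/2/np.tan(np.radians(p['vertical_fov']/2)); return f,R.from_euler('xyz',p['orientation'],degrees=True).as_matrix()
def ray(p,u,v,z):
    f,M=cam(p); d=M@np.array([(u-p['cx'])/f,-(v-p['cy'])/f,-1]); e=p['eye']; return e+d*(z-e[2])/d[2]
def cloud(p):
    f,M=cam(p); Z=p['z_map'].astype(float); v,u=np.mgrid[:Z.shape[0],:Z.shape[1]]
    return p['eye']+np.stack([(u-p['cx'])/f*Z,-(v-p['cy'])/f*Z,-Z],-1)@M.T
E
python3 - <<'E'
from h import *
p=r.read_camera('top'); W=cloud(p); print('table z',np.median(W[300:400,100:400,2]))
for uv in [(72,220),(207,201),(265,191),(276,189),(290,187),(384,173),(405,175)]:
    print(uv,np.round(ray(p,*uv,97.5),1),np.round(W[uv[1],uv[0]],1))
hsv=cv2.cvtColor(p['frame'],cv2.COLOR_BGR2HSV)
# tube line: leg/upper columns, mid of bright-elevated strip
pts=[]
for u in list(range(222,256))+list(range(300,380,2)):
    vs=[v for v in range(150,230) if 78<W[v,u,2]<112]
    if vs: pts.append(ray(p,u,np.mean(vs),88)[:2])
pts=np.array(pts); l=cv2.fitLine(pts.astype(np.float32),cv2.DIST_HUBER,0,.01,.01).ravel(); print('line',l, 'std',np.std((pts-l[2:])@[-l[1],l[0]]))
for n,(a,b,c,d) in {'bottle':(262,225,298,264),'pot':(180,120,230,168)}.items():
    q=W[b:d,a:c].reshape(-1,3); q=q[q[:,2]>(40 if n=='bottle' else 20)]; print(n,q.min(0).round(),q.max(0).round())
    if n=='pot': print('stick',q[q[:,2]>75].round()[::4])
m=(hsv[...,0]>105)&(hsv[...,0]<125)&(hsv[...,1]>150)&(W[...,2]>88); 
v,u=np.where(m[185:215,190:222]); print('ring px',u.min()+190,u.max()+190,np.bincount(u))
cv2.imwrite('pics/crop.png',cv2.resize(p['frame'][160:250,180:320],None,fx=5,fy=5,interpolation=cv2.INTER_NEAREST))
E
```

```text
table z 1.0324230189679042
(72, 220) [557.6 375.2  97.5] [557.  371.9 104.5]
(207, 201) [594.7 128.5  97.5] [594.4 128.  100.2]
(265, 191) [614.   22.7  97.5] [612.9  22.3 104.9]
(276, 189) [617.9   2.7  97.5] [617.1   2.5 102.8]
(290, 187) [621.8 -22.8  97.5] [621.6 -22.8  98.6]
(384, 173) [ 649.  -194.1   97.5] [ 648.6 -193.7   99.4]
(405, 175) [ 645.6 -232.1   97.5] [ 646.4 -233.1   93.1]
line [ 1.5469366e-01 -9.8796248e-01  6.2288269e+02 -2.7892061e+01] std 0.4009014344453877
bottle [484. -35.  41.] [548.  25. 955.]
pot [484. -34.  21.] [753. 184. 955.]
stick [[484. -34. 955.]
 [484. -34. 955.]
 [484. -34. 955.]
 [684. 144. 119.]
 [690. 141.  95.]
 [677. 142. 141.]
 [684. 141. 115.]
 [692. 140.  81.]
 [676. 143. 139.]
 [681. 140. 119.]
 [689. 140.  84.]
 [675. 142. 136.]
 [681. 140. 110.]
 [673. 144. 139.]
 [677. 142. 119.]]
ring px 197 213 [ 0  0  0  0  0  0  0 10 16 19 21 20 20 20 17 17 17 17 17 18 17 17  7  4]
```

View pics/crop.png

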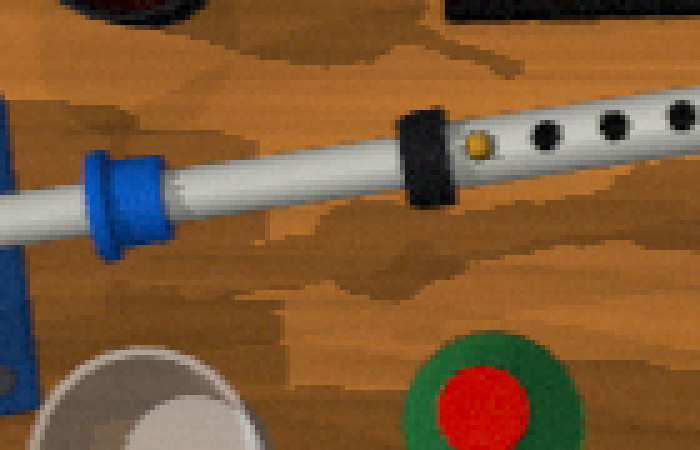

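The crop shows the button at full-picture (276,189), the collar's inner face at u≈271, and the ring spanning 197–214. The tube axis runs along (-0.155, 0.988). The bottle's edge is about 69 mm from the axis, so I'll press with the gripper's long side along the tube. First I'll move above the button and look from close by.

Emit:
apply_moves --increments '[[[0.05, 0.05, 0.1], [0, 0, 0], 0], [[0.15, 0.2, 0.25], [0, 0, -0.169], 0], [[0.3, 0.4, 0.25], [0, 0, -0.169], 0], [[0.4, 0.53, 0.25], [0, 0, -0.169], 0], [[0.5, 0.66, 0.25], [0, 0, -0.169], 0], [[0.58, 0.78, 0.25], [0, 0, -0.169], 0], [[0.58, 0.78, 0.25], [0, 0, -0.169], 0], [[0.58, 0.78, 0.25], [0, 0, -0.169], 0]]'

```text
t: 2.15
tcp_pos: [375.7, -336.6, 326.1]
tcp_rot: [179.9, -0.0, 8.9]
ft_force: [1.1, -0.5, -0.1]
width: 32.5
finger_force: 0.0
```

Emit:
apply_moves --increments '[[[0.09, 0.12, 0], [0, 0, 0], 0], [[0.18, 0.24, 0], [0, 0, 0], 0], [[0.27, 0.36, 0], [0, 0, 0], 0], [[0.36, 0.48, 0], [0, 0, 0], 0], [[0.45, 0.6, 0], [0, 0, 0], 0], [[0.54, 0.72, 0], [0, 0, 0], 0], [[0.575, 0.785, -0.05], [0, 0, 0], 0], [[0.575, 0.785, -0.2], [0, 0, 0], 0], [[0.575, 0.785, -0.3], [0, 0, 0], 0], [[0.575, 0.785, -0.3], [0, 0, 0], 0], [[0.575, 0.785, -0.3], [0, 0, 0], 0]]'

```text
t: 3.25
tcp_pos: [602.7, -24.3, 202.8]
tcp_rot: [-179.9, 0.3, 8.9]
ft_force: [0.0, -0.2, 0.2]
width: 0.4
finger_force: 0.0
```

```bash
python3 - <<'E'
from h import *
s=r.get_state(); print(s['t'],s['tcp_pos'].round(2),s['tcp_rot'].round(2),s['qpos'].round(1),s['width'],s['ft_force'].round(2))
p=look(['button_top','collar_face','next_hole','mouth','ring_front','ring_back'],'wrist','w1.png'); print(p['eye'],p['orientation'])
np.save('w1.npy',p,allow_pickle=True)
E
```

```text
3.25 [602.71 -24.32 202.84] [-179.91    0.33    8.95] [ 31.5  29.7 -43.   96.5  22.1  63.1 -99.1] 0.36518416248057267 [ 0.02 -0.16  0.23]
wrist collar_face [ 636.3 -106.2   98.7] 0.87
wrist collar_face [709.6 143.3  47.2] 0.56
wrist next_hole [ 636.2 -102.9   92.7] 0.74
wrist next_hole [601.  130.2  93.6] 0.18
wrist mouth [ 637.2 -106.6   94.1] 0.61
wrist mouth [707.  142.4  45.6] 0.31
wrist ring_front [600.2 137.8 101.9] 0.77
wrist ring_back [604.4 136.8 101.1] 0.88
wrist ring_back [ 637.6 -108.5   94.5] 0.53
[677.54022568 -13.31995142 361.06281471] [-1.62968572e+01  7.50369076e-02 -8.10387998e+01]
```

View pics/w1.png

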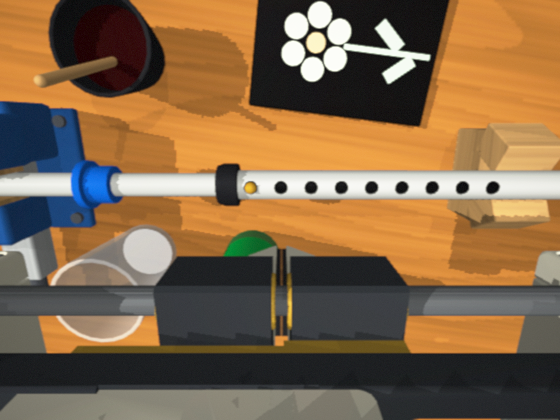

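The wrist view shows the button at (250,187), the collar at 217–241, the ring at 72–118, and the finger blocks at u 155–405. I'll measure the finger shape from the depth map and the button from rays.

```bash
python3 - <<'E'
from h import *
p=np.load('w1.npy',allow_pickle=True).item(); s=r.get_state(); T=s['tcp_pos']; M=R.from_euler('xyz',s['tcp_rot'],degrees=True).as_matrix()
W=cloud(p); L=(W-T)@M
for v in (255,262,270,290,310,330,340):
    print(v,[(u,*L[v,u].round(0)) for u in (160,200,265,274,280,284,292,300,400)])
e=np.array([-.1547,.988]); n=np.array([.988,.1547])
hsv=cv2.cvtColor(p['frame'],cv2.COLOR_BGR2HSV); m=(hsv[...,0]>15)&(hsv[...,0]<30)&(hsv[...,1]>150); 
v,u=np.where(m[178:198,240:262]); u=u+240;v=v+178; b=ray(p,u.mean(),v.mean(),101)[:2]; print('button px',u.mean(),v.mean(),b,len(u))
def cr(q): d=q[:2]-b; return (d@n).round(1),(d@e).round(1)
for nm,u,v,z in [('collar in top',241,180,103),('collar in base',241,187,97.5),('hole2',280.5,187,97.5),('hole9',492.5,187.5,97.5),('mouth',217,185,103),('ring front',118.5,184,101),('ring back',73,184,104)]:
    q=ray(p,u,v,z); print(nm,q.round(1),cr(q))
vs=[(np.where((W[150:220,u,2]>80)&(W[150:220,u,2]<101))[0]+150) for u in (140,200,260,300,400,440)]
print([cr(ray(p,u,x.mean(),88)) for u,x in zip((140,200,260,300,400,440),vs)])
E
```

```text
255 [(160, np.float64(-64.0), np.float64(-126.0), np.float64(155.0)), (200, np.float64(-88.0), np.float64(-99.0), np.float64(208.0)), (265, np.float64(9.0), np.float64(-9.0), np.float64(-8.0)), (274, np.float64(8.0), np.float64(-4.0), np.float64(-7.0)), (280, np.float64(7.0), np.float64(-1.0), np.float64(-5.0)), (284, np.float64(7.0), np.float64(1.0), np.float64(-3.0)), (292, np.float64(8.0), np.float64(5.0), np.float64(-7.0)), (300, np.float64(9.0), np.float64(8.0), np.float64(-8.0)), (400, np.float64(-87.0), np.float64(143.0), np.float64(208.0))]
262 [(160, np.float64(-68.0), np.float64(-124.0), np.float64(147.0)), (200, np.float64(35.0), np.float64(-23.0), np.float64(-71.0)), (265, np.float64(34.0), np.float64(-5.0), np.float64(-70.0)), (274, np.float64(9.0), np.float64(-4.0), np.float64(-16.0)), (280, np.float64(7.0), np.float64(-1.0), np.float64(-13.0)), (284, np.float64(7.0), np.float64(1.0), np.float64(-12.0)), (292, np.float64(34.0), np.float64(2.0), np.float64(-70.0)), (300, np.float64(34.0), np.float64(5.0), np.float64(-70.0)), (400, np.float64(-95.0), np.float64(143.0), np
[... 2905 characters left out ...]
98
collar in top [624.8  11.4 103. ] (np.float64(6.4), np.float64(6.9))
collar in base [617.9  11.2  97.5] (np.float64(-0.5), np.float64(7.8))
hole2 [623.  -21.1  97.5] (np.float64(-0.5), np.float64(-24.9))
hole9 [ 650.  -194.6   97.5] (np.float64(-0.7), np.float64(-200.5))
mouth [617.7  30.1 103. ] (np.float64(2.2), np.float64(26.5))
ring front [605.6 109.9 101. ] (np.float64(2.5), np.float64(107.2))
ring back [600.7 144.7 104. ] (np.float64(3.1), np.float64(142.4))
[(np.float64(-0.0), np.float64(95.5)), (np.float64(0.0), np.float64(44.0)), (np.float64(0.5), np.float64(-7.3)), (np.float64(0.1), np.float64(-41.6)), (np.float64(0.3), np.float64(-127.1)), (np.float64(0.3), np.float64(-161.3))]
```

```bash
python3 - <<'E'
from h import *
p=np.load('w1.npy',allow_pickle=True).item(); s=r.get_state(); T=s['tcp_pos']; M=R.from_euler('xyz',s['tcp_rot'],degrees=True).as_matrix()
L=(cloud(p)-T)@M
for v in range(236,262,2):
    u=np.where((L[v,:,2]>-60)&(L[v,:,2]<12)&(abs(L[v,:,1])<60))[0]
    if len(u): print(v,u.min(),u.max(),[tuple(L[v,k].round(0).astype(int)) for k in u[::6]])
cv2.imwrite('pics/tip.png',cv2.resize(p['frame'][225:345,180:390],None,fx=3.5,fy=3.5))
E
```

```text
246 274 289 [(np.int64(8), np.int64(-5), np.int64(4))]
248 268 295 [(np.int64(9), np.int64(-8), np.int64(1)), (np.int64(8), np.int64(-4), np.int64(1)), (np.int64(8), np.int64(4), np.int64(2))]
250 263 300 [(np.int64(9), np.int64(-10), np.int64(-3)), (np.int64(9), np.int64(-7), np.int64(-3)), (np.int64(9), np.int64(-4), np.int64(-2)), (np.int64(7), np.int64(-1), np.int64(3)), (np.int64(9), np.int64(2), np.int64(-2)), (np.int64(8), np.int64(5), np.int64(-1)), (np.int64(9), np.int64(8), np.int64(-1))]
252 258 305 [(np.int64(9), np.int64(-12), np.int64(-5)), (np.int64(9), np.int64(-9), np.int64(-5)), (np.int64(9), np.int64(-6), np.int64(-6)), (np.int64(9), np.int64(-3), np.int64(-4)), (np.int64(7), np.int64(0), np.int64(0)), (np.int64(9), np.int64(3), np.int64(-4)), (np.int64(8), np.int64(6), np.int64(-4)), (np.int64(9), np.int64(9), np.int64(-5))]
254 252 311 [(np.int64(9), np.int64(-15), np.int64(-7)), (np.int64(9), np.int64(-12), np.int64(-7)), (np.int64(9), np.int64(-9), np.int64(-7)), (np.int64(8), np.int64(-6), np.int64(-5)), (np.int64(9), np.int64(-3), np.int64(-8)), (np.int64(7), np.int64(0), np.int64(-3)), (np.int64(9), np.int64(3), np.int64(-6)), (np.int64(8), np.int64(6), np.int64(-6)), (np.int64(9), np.int64(8), np.int64(-7)), (np.int64(9), np.int64(11), np.int64(-6))]
256 273 290 [(np.int64(9), np.int64(-5), np.int64(-9)), (np.int64(8), np.int64(-2), np.int64(-7)), (np.int64(8), np.int64(1), np.int64(-7))]
258 273 290 [(np.int64(9), np.int64(-5), np.int64(-11)), (np.int64(7), np.int64(-2), np.int64(-8)), (np.int64(7), np.int64(1), np.int64(-9))]
260 274 289 [(np.int64(9), np.int64(-4), np.int64(-14)), (np.int64(7), np.int64(-1), np.int64(-11)), (np.int64(9), np.int64(2), np.int64(-15))]
```

View pics/tip.png

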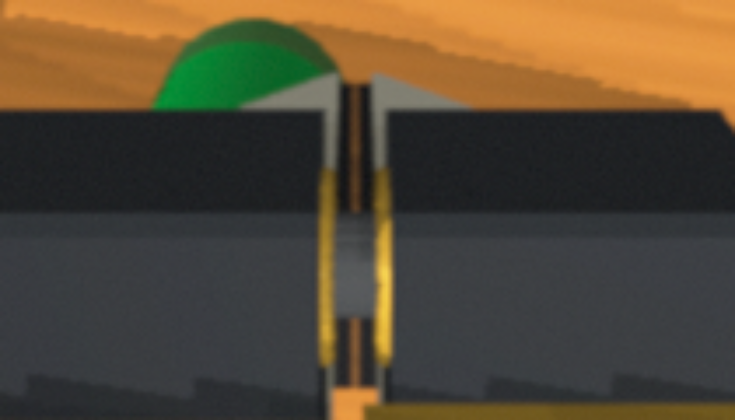

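The fingertips are wedges: about ±5 mm at the tip, widening to about ±12 mm at 6 mm up. Centred on the button, the tip presses it while its flank bears on the collar's edge. I'll descend to just above it.

Emit:
apply_moves --increments '[[[0.0405, 0.0633, 0], [0, 0, 0], 0], [[0.0405, 0.0633, -0.1], [0, 0, 0], 0], [[0.0405, 0.0633, -0.2], [0, 0, 0], 0], [[0.0405, 0.0633, -0.23], [0, 0, 0], 0], [[0.0405, 0.0633, -0.23], [0, 0, 0], 0], [[0.0405, 0.0633, -0.23], [0, 0, 0], 0]]'

```text
t: 4.2
tcp_pos: [622.2, 1.0, 115.4]
tcp_rot: [180.0, -0.1, 8.9]
ft_force: [0.2, -0.1, 0.7]
width: 0.4
finger_force: 0.0
```

```bash
python3 - <<'E'
from h import *
s=r.get_state(); print(s['t'],s['tcp_pos'].round(2),s['tcp_rot'].round(2),s['ft_force'].round(2))
p=r.read_camera('wrist'); q=r.read_camera('scene')
cv2.imwrite('pics/w2.png',np.hstack([cv2.resize(p['frame'][130:340,140:420],None,fx=1.4,fy=1.4),cv2.resize(q['frame'][140:245,235:375],None,fx=2.8,fy=2.8)]))
E
```

```text
4.2 [622.2    1.   115.37] [ 1.7999e+02 -1.4000e-01  8.8700e+00] [ 0.24 -0.1   0.71]
```

View pics/w2.png

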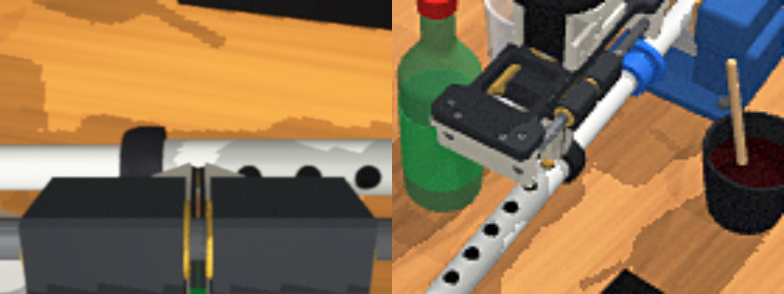

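The tip hangs straight over the button, about 12 mm short of the collar face, and the bottle is clear. Pressing down.

Emit:
apply_moves --increments '[[[-0.008, 0, -0.01], [0, 0, 0], 0], [[-0.008, 0, -0.02], [0, 0, 0], 0], [[-0.008, 0, -0.028], [0, 0, 0], 0], [[-0.008, 0, -0.034], [0, 0, 0], 0], [[-0.008, 0, -0.038], [0, 0, 0], 0], [[-0.008, 0, -0.038], [0, 0, 0], 0], [[-0.008, 0, -0.038], [0, 0, 0], 0]]'

```text
t: 5.0
tcp_pos: [617.9, 0.9, 98.5]
tcp_rot: [180.0, -0.0, 8.9]
ft_force: [-1.6, -1.0, 3.1]
width: 0.2
finger_force: 1.6
```

Emit:
apply_moves --increments '[[[0, 0, -0.002], [0, 0, 0], 0], [[0, 0, -0.004], [0, 0, 0], 0], [[0, 0, -0.004], [0, 0, 0], 0]]'

```text
t: 5.3
tcp_pos: [617.9, 0.9, 97.7]
tcp_rot: [180.0, -0.0, 8.9]
ft_force: [-3.3, -1.3, 8.8]
width: 0.5
finger_force: 4.6
```

Emit:
apply_moves --increments '[[[-0.0004, 0.0025, 0], [0, 0, 0], 0], [[-0.0008, 0.005, 0], [0, 0, 0], 0], [[-0.0012, 0.0074, 0], [0, 0, 0], 0], [[-0.0012, 0.0074, 0], [0, 0, 0], 0]]'

```text
t: 5.7
tcp_pos: [617.8, 1.8, 97.7]
tcp_rot: [179.8, -0.0, 8.8]
ft_force: [-2.7, -5.2, 9.0]
width: 0.6
finger_force: 4.5
```

Emit:
apply_moves --increments '[[[-0.0004, 0.0025, 0], [0, 0, 0], 0], [[-0.0008, 0.005, 0], [0, 0, 0], 0], [[-0.0012, 0.0074, 0], [0, 0, 0], 0], [[-0.0012, 0.0074, 0], [0, 0, 0], 0]]'

```text
t: 6.1
tcp_pos: [617.7, 4.3, 97.7]
tcp_rot: [179.8, -0.1, 8.8]
ft_force: [-1.6, -5.4, 8.4]
width: 0.5
finger_force: 4.0
```

Emit:
apply_moves --increments '[[[-0.0004, 0.0025, 0], [0, 0, 0], 0], [[-0.0008, 0.005, 0], [0, 0, 0], 0], [[-0.0012, 0.0074, 0], [0, 0, 0], 0], [[-0.0012, 0.0074, 0], [0, 0, 0], 0]]'

```text
t: 6.5
tcp_pos: [617.6, 8.1, 97.7]
tcp_rot: [179.9, -0.1, 8.8]
ft_force: [-0.3, -3.7, 6.9]
width: 0.6
finger_force: 3.2
```

```bash
python3 - <<'E'
from h import *
p=r.read_camera('wrist'); q=r.read_camera('scene'); np.save('q1.npy',q,allow_pickle=True)
cv2.imwrite('pics/w3.png',np.hstack([cv2.resize(p['frame'][130:340,140:420],None,fx=1.4,fy=1.4),cv2.resize(q['frame'][165:235,255:347],None,fx=4.2,fy=4.2)]))
E
```

```text
(no output)
```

View pics/w3.png

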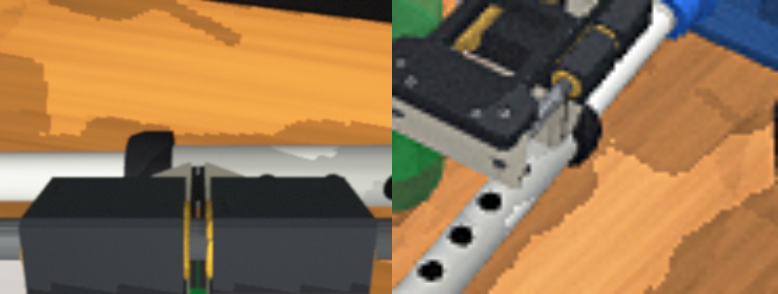

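The holes have moved about 3 mm towards the foot, so the edge is riding over the dome. Pushing on.

Emit:
apply_moves --increments '[[[-0.0006, 0.0037, 0], [0, 0, 0], 0], [[-0.0012, 0.0074, 0], [0, 0, 0], 0], [[-0.0018, 0.0111, 0], [0, 0, 0], 0], [[-0.0024, 0.0148, 0], [0, 0, 0], 0], [[-0.003, 0.0185, 0], [0, 0, 0], 0], [[-0.0036, 0.0222, 0], [0, 0, 0], 0], [[-0.0036, 0.0222, 0], [0, 0, 0], 0]]'

```text
t: 7.3
tcp_pos: [616.3, 16.3, 97.7]
tcp_rot: [179.8, -0.1, 8.8]
ft_force: [-0.7, -4.9, 6.8]
width: 0.3
finger_force: 4.8
```

```bash
cat >> h.py <<'E'
def holes(p):
    # crutch-y of dark blobs along the tube's top line in the scene view
    b=np.array([618.6,3.0]); e=np.array([-.1547,.988]); f,M=cam(p); out=[]
    g=cv2.cvtColor(p['frame'],cv2.COLOR_BGR2GRAY); ys=np.arange(-230,60,.5); I=[]
    for y in ys:
        w=np.array([*(b+e*y),97.5]); c=M.T@(w-p['eye']); u=p['cx']+f*c[0]/-c[2]; v=p['cy']-f*c[1]/-c[2]
        I.append(cv2.getRectSubPix(g,(1,1),(float(u),float(v)))[0,0])
    I=np.array(I)<90; d=np.diff(np.r_[0,I,0].astype(int)); s=np.where(d==1)[0]; t=np.where(d==-1)[0]
    return [(round(float(ys[a:b_].mean()),1),round((b_-a)/2,1)) for a,b_ in zip(s,t)]
E
python3 - <<'E'
from h import *
s=r.get_state(); print(s['t'],s['tcp_pos'].round(1),s['ft_force'].round(1))
print(holes(np.load('q1.npy',allow_pickle=True).item())); print(holes(r.read_camera('scene')))
E
```

```text
7.3 [616.3  16.3  97.7] [-0.7 -4.9  6.8]
[(-195.5, np.float64(10.5)), (-171.0, np.float64(10.5)), (-145.8, np.float64(11.0)), (-120.5, np.float64(10.5)), (-95.5, np.float64(10.5)), (-70.2, np.float64(11.0)), (-45.5, np.float64(11.5)), (23.5, np.float64(1.5)), (45.5, np.float64(28.5))]
[(-189.2, np.float64(11.0)), (-164.5, np.float64(11.5)), (-139.2, np.float64(11.0)), (-114.2, np.float64(11.0)), (-89.0, np.float64(10.5)), (-64.0, np.float64(11.5)), (-39.0, np.float64(11.5)), (31.0, np.float64(3.5)), (49.8, np.float64(20.0))]
```

Emit:
apply_moves --increments '[[[-0.0006, 0.0037, 0.001], [0, 0, 0], 0], [[-0.0012, 0.0074, 0.001], [0, 0, 0], 0], [[-0.0018, 0.0111, 0.001], [0, 0, 0], 0], [[-0.0024, 0.0148, 0.001], [0, 0, 0], 0], [[-0.003, 0.0185, 0.001], [0, 0, 0], 0], [[-0.0036, 0.0222, 0.001], [0, 0, 0], 0], [[-0.0042, 0.0259, 0.001], [0, 0, 0], 0], [[-0.0042, 0.0259, 0.001], [0, 0, 0], 0]]'

```text
t: 8.15
tcp_pos: [614.0, 30.6, 97.7]
tcp_rot: [-179.9, -0.1, 9.0]
ft_force: [2.5, -0.5, 5.2]
width: 0.4
finger_force: 2.9
```

```bash
python3 - <<'E'
from h import *
s=r.get_state(); print(s['t'],s['tcp_pos'].round(1),s['ft_force'].round(1))
print(holes(r.read_camera('scene')))
E
```

```text
8.15 [614.   30.6  97.7] [ 2.5 -0.5  5.2]
[(-174.2, np.float64(11.0)), (-149.0, np.float64(10.5)), (-124.0, np.float64(10.5)), (-99.5, np.float64(10.5)), (-74.2, np.float64(10.0)), (-49.0, np.float64(10.5)), (-24.2, np.float64(10.0)), (21.2, np.float64(3.0)), (58.0, np.float64(3.5))]
```

Emit:
apply_moves --increments '[[[0.004, -0.01, 0.02], [0, 0, 0], 0], [[0.01, -0.03, 0.12], [0, 0, 0], 0], [[0.01, -0.03, 0.24], [0, 0, 0], 0], [[-0.02, 0.0, 0.3], [0, 0, 0], 0], [[-0.1, 0.0, 0.3], [0, 0, 0], 0], [[-0.1, 0.0, 0.3], [0, 0, 0], 0]]'

```text
t: 8.8
tcp_pos: [569.1, 30.0, 217.2]
tcp_rot: [180.0, 0.2, 9.1]
ft_force: [0.3, 0.2, 0.1]
width: 0.5
finger_force: 0.0
```

```bash
python3 - <<'E'
from h import *
s=r.get_state(); print(s['t'],s['tcp_pos'].round(1),s['ft_force'].round(1))
q=r.read_camera('scene'); p=r.read_camera('wrist'); print(holes(q))
for n in ['ring_front','ring_back','mouth','button_top']:
  for d in r.spot_in(p,n)[:1]: print(n,d['at'].round(1) if hasattr(d['at'],'round') else d['at'],d['conf'])
np.save('w4.npy',p,allow_pickle=True)
cv2.imwrite('pics/w4.png',np.vstack([p['frame'][100:260],cv2.resize(q['frame'][160:240,230:370],None,fx=4,fy=4)]))
E
```

```text
8.8 [569.1  30.  217.2] [0.3 0.2 0.1]
[(-174.2, np.float64(10.0)), (-148.8, np.float64(10.0)), (-124.2, np.float64(10.0)), (-99.5, np.float64(10.5)), (-74.0, np.float64(9.5)), (-49.2, np.float64(10.0)), (-24.2, np.float64(10.0)), (-2.5, np.float64(1.5)), (26.0, np.float64(11.5)), (46.5, np.float64(19.5))]
ring_front [596.8, 133.5, 100.7] 0.64
ring_back [602.3, 136.1, 103.3] 0.95
mouth [629.9, -68.7, 94.4] 0.89
button_top [618.9, 7.4, 102.0] 0.69
```

View pics/w4.png

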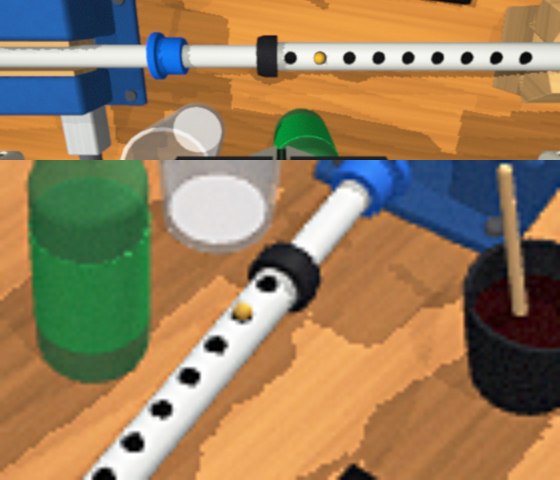

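Confirmed: the brass button is out in the second hole, at wrist (320,158), with the first hole empty beside the collar. Now the ring: I'll turn 90° and move above the leg behind the flange.

Emit:
apply_moves --increments '[[[0, 0.08, 0.05], [0, 0, 0.25], 0.1], [[0.03, 0.18, 0.05], [0, 0, 0.5], 0.28], [[0.06, 0.28, 0.05], [0, 0, 0.75], 0.28], [[0.06, 0.33, 0.05], [0, 0, 1], 0.28], [[0.06, 0.33, 0.05], [0, 0, 1], 0.28]]'

```text
t: 9.6
tcp_pos: [596.5, 166.3, 236.8]
tcp_rot: [-179.8, -0.1, 39.4]
ft_force: [-1.0, 0.6, -0.0]
width: 25.7
finger_force: 0.0
```

Emit:
apply_moves --increments '[[[0, 0, 0], [0, 0, 0.28], 0.28], [[0, 0, 0], [0, 0, 0.56], 0.28], [[0, 0, 0], [0, 0, 0.84], 0.28], [[0, 0, 0], [0, 0, 1], 0.28]]'

```text
t: 10.0
tcp_pos: [597.6, 159.5, 236.4]
tcp_rot: [-179.9, 0.0, 69.0]
ft_force: [-0.0, -0.2, 0.8]
width: 26.0
finger_force: 0.0
```

Emit:
apply_moves --increments '[[[0, 0, 0], [0, 0, 0.28], 0.28], [[0, 0, 0], [0, 0, 0.56], 0.28], [[0, 0, 0], [0, 0, 0.84], 0.28], [[0, 0, 0], [0, 0, 1], 0.28], [[0, 0, 0], [0, 0, 1], 0.28], [[0, 0, 0], [0, 0, 1], 0.28]]'

```text
t: 10.6
tcp_pos: [597.5, 160.1, 236.6]
tcp_rot: [-179.9, -0.0, 98.6]
ft_force: [0.0, 0.5, 0.1]
width: 25.7
finger_force: 0.0
```

```bash
python3 - <<'E'
from h import *
s=r.get_state(); print(s['t'],s['tcp_pos'].round(1),s['tcp_rot'].round(2),s['qpos'].round(1),s['width'].round(1))
b=np.array([618.6,3.0]); e=np.array([-.1547,.988]); n=np.array([.988,.1547])
def cr(q): d=q[:2]-b; return (d@n).round(1),(d@e).round(1)
p=np.load('w4.npy',allow_pickle=True).item()
for nm,u,z in [('btn',320,101),('mouth',257,103),('rfront',187.5,101),('rback',147.5,106)]: print(nm,cr(ray(p,u,155,z)))
d=s['tcp_pos']; print('tcp',cr(d))
p=r.read_camera('wrist'); W=cloud(p).reshape(-1,3); hsv=cv2.cvtColor(p['frame'],cv2.COLOR_BGR2HSV).reshape(-1,3)
D=W[:,:2]-b; m=(hsv[:,0]>100)&(hsv[:,0]<128)&(hsv[:,1]>150)&(W[:,2]>90)&(W[:,2]<110)&(abs(D@n)<10)
h=D[m]@e; print(np.percentile(h,[0,2,50,98,100]) if m.any() else 'none',m.sum())
cv2.imwrite('pics/w5.png',p['frame'])
E
```

```text
Traceback (most recent call last):
AttributeError: 'float' object has no attribute 'round'
```

```bash
python3 - <<'E'
from h import *
s=r.get_state(); print(s['t'],s['tcp_pos'].round(1),s['tcp_rot'].round(2),s['qpos'].round(1))
b=np.array([618.6,3.0]); e=np.array([-.1547,.988]); n=np.array([.988,.1547])
def cr(q): d=q[:2]-b; return (d@n).round(1),(d@e).round(1)
p=np.load('w4.npy',allow_pickle=True).item()
for nm,u,z in [('btn',320,101),('mouth',257,103),('rfront',187.5,101),('rback',147.5,106)]: print(nm,cr(ray(p,u,155,z)))
print('tcp',cr(s['tcp_pos']))
p=r.read_camera('wrist'); W=cloud(p).reshape(-1,3); hsv=cv2.cvtColor(p['frame'],cv2.COLOR_BGR2HSV).reshape(-1,3)
D=W[:,:2]-b; m=(hsv[:,0]>100)&(hsv[:,0]<128)&(hsv[:,1]>150)&(W[:,2]>90)&(W[:,2]<110)&(abs(D@n)<10)
h=D[m]@e; print(np.percentile(h,[0,2,50,98,100]) if m.any() else 'none',m.sum())
cv2.imwrite('pics/w5.png',p['frame'])
E
```

```text
10.6 [597.5 160.1 236.6] [-179.95   -0.     98.62] [ 25.9  38.  -64.6  92.2  35.5  72.9 -36.3]
btn (np.float64(3.0), np.float64(-0.2))
mouth (np.float64(3.1), np.float64(52.5))
rfront (np.float64(2.8), np.float64(110.9))
rback (np.float64(3.3), np.float64(142.4))
tcp (np.float64(3.4), np.float64(158.4))
[118.41432501 119.13533419 132.46007404 144.6745826  145.00284585] 559
```

View pics/w5.png

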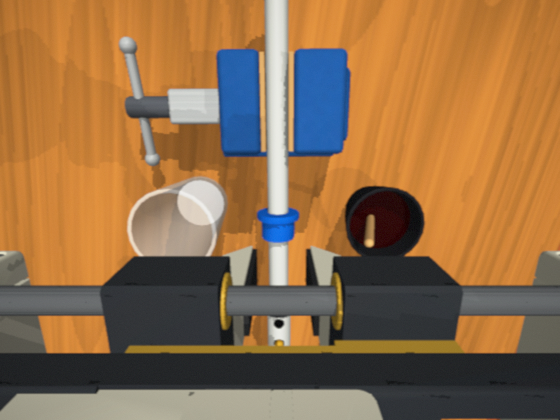

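The view shows the ring flange at (278,215) with the open fingers centred about the tube. The flange back is at crutch y ≈ 144, so I'll descend with the fingers centred at y ≈ 163, in the gap before the jaws.

Emit:
apply_moves --increments '[[[-0.0095, 0.011, -0.05], [0, 0, 0], 0.28], [[-0.0095, 0.011, -0.15], [0, 0, 0], 0.28], [[-0.0095, 0.011, -0.25], [0, 0, 0], 0.28], [[-0.0095, 0.011, -0.33], [0, 0, 0], 0.28], [[-0.0095, 0.011, -0.33], [0, 0, 0], 0.28], [[-0.0095, 0.011, -0.33], [0, 0, 0], 0.28]]'

```text
t: 11.25
tcp_pos: [593.5, 165.7, 105.6]
tcp_rot: [-180.0, -0.0, 98.8]
ft_force: [-0.6, 0.3, 1.0]
width: 25.5
finger_force: 0.0
```

```bash
python3 - <<'E'
from h import *
s=r.get_state(); print(s['t'],s['tcp_pos'].round(1),s['tcp_rot'].round(2))
b=np.array([618.6,3.0]); e=np.array([-.1547,.988]); n=np.array([.988,.1547]); d=s['tcp_pos'][:2]-b; print(d@n,d@e)
p=r.read_camera('wrist'); W=cloud(p); D=W[...,:2]-b; X=D@n;Y=D@e
for y in (175,182,190,195):
    m=(abs(Y-y)<3)&(W[...,2]>84)&(W[...,2]<97)&(abs(X)<16); print(y,X[m].min(),X[m].max(),W[...,2][m].max()) if m.any() else 0
for z0 in (90,):
    m=(W[...,2]>100)&(W[...,2]<125)&(abs(X)<40)&(abs(Y-158)<8); print(np.sort(X[m])[::max(1,m.sum()//20)].round(0))
cv2.imwrite('pics/w6.png',p['frame'])
E
```

```text
11.25 [593.5 165.7 105.6] [-1.7997e+02 -2.0000e-02  9.8840e+01]
0.327675790577711 164.65201034977628
175 -9.10571242426289 10.003726565576795 96.94283232840326
182 -8.945019447504396 10.568113941884059 96.9018621903364
190 -8.834374058581714 10.456167870428898 96.99993468958078
195 -9.451789391021586 10.381928532633598 96.99993468958078
[-12. -12. -12. -12. -12. -12. -12. -12. -12. -12. -12. -12.  14.  14.
  14.  14.  14.  14.  14.  14.  14.  14.  14.  14.  14.]
```

View pics/w6.png

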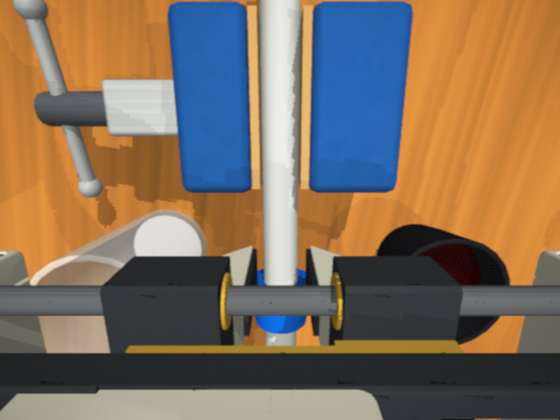

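The fingers straddle the tube evenly (-12/+14 against -9/+10), behind the flange and clear of the jaws. I'll lower and push.

Emit:
apply_moves --increments '[[[0, 0, -0.03], [0, 0, 0], 0.28], [[0, 0, -0.054], [0, 0, 0], 0.28], [[0, 0, -0.054], [0, 0, 0], 0.28], [[0.0023, -0.015, -0.054], [0, 0, 0], 0.28], [[0.0046, -0.03, -0.054], [0, 0, 0], 0.28], [[0.007, -0.045, -0.054], [0, 0, 0], 0.28], [[0.0094, -0.06, -0.054], [0, 0, 0], 0.28], [[0.0117, -0.075, -0.054], [0, 0, 0], 0.28], [[0.014, -0.09, -0.054], [0, 0, 0], 0.28], [[0.0164, -0.105, -0.054], [0, 0, 0], 0.28], [[0.0193, -0.1235, -0.054], [0, 0, 0], 0.28]]'

```text
t: 12.4
tcp_pos: [601.2, 115.9, 83.8]
tcp_rot: [180.0, -0.0, 98.9]
ft_force: [-1.6, 3.5, 1.3]
width: 25.1
finger_force: 1.4
```

Emit:
apply_moves --increments '[[[0.002, -0.0125, 0], [0, 0, 0], 0.28], [[0.004, -0.025, 0], [0, 0, 0], 0.28], [[0.006, -0.0375, 0], [0, 0, 0], 0.28], [[0.0077, -0.0494, 0], [0, 0, 0], 0.28], [[0.0077, -0.0494, 0], [0, 0, 0], 0.28]]'

```text
t: 12.9
tcp_pos: [604.6, 94.9, 83.4]
tcp_rot: [180.0, 0.1, 98.8]
ft_force: [0.1, 0.1, 0.2]
width: 25.3
finger_force: 0.0
```

Emit:
apply_moves --increments '[[[0.0004, -0.0025, 0], [0, 0, 0], 0.28], [[0.0008, -0.005, 0], [0, 0, 0], 0.28], [[0.0012, -0.0075, 0], [0, 0, 0], 0.28], [[0.0012, -0.0075, 0], [0, 0, 0], 0.28]]'

```text
t: 13.3
tcp_pos: [604.6, 94.2, 83.5]
tcp_rot: [180.0, -0.1, 98.9]
ft_force: [0.2, 3.9, -1.6]
width: 25.6
finger_force: 1.9
```

Emit:
apply_moves --increments '[[[0.0004, -0.0025, 0], [0, 0, 0], 0.28], [[0.0008, -0.005, 0], [0, 0, 0], 0.28], [[0.0012, -0.0075, 0], [0, 0, 0], 0.28], [[0.0012, -0.0075, 0], [0, 0, 0], 0.28]]'

```text
t: 13.7
tcp_pos: [604.6, 93.6, 83.6]
tcp_rot: [180.0, -0.3, 99.0]
ft_force: [0.2, 8.1, -2.9]
width: 25.5
finger_force: 4.2
```

Emit:
apply_moves --increments '[[[0.0004, -0.0025, 0], [0, 0, 0], 0.28], [[0.0008, -0.005, 0], [0, 0, 0], 0.28], [[0.0008, -0.005, 0], [0, 0, 0], 0.28]]'

```text
t: 14.0
tcp_pos: [604.7, 93.3, 83.6]
tcp_rot: [179.9, -0.4, 99.1]
ft_force: [0.4, 11.6, -4.4]
width: 25.8
finger_force: 5.7
```

The force climbs to 11.6 N with almost no motion, so the ring is against the collar. I'll back off, lift and check.

Emit:
apply_moves --increments '[[[-0.0023, 0.015, 0], [0, 0, 0], 0.28], [[-0.0046, 0.03, 0], [0, 0, 0], 0.28], [[-0.0046, 0.03, 0.1], [0, 0, 0], 0.28], [[-0.0046, 0.03, 0.2], [0, 0, 0], 0.28], [[-0.0046, 0.03, 0.3], [0, 0, 0], 0.28], [[-0.0046, 0.15, 0.4], [0, 0, 0], 0.28], [[-0.0046, 0.25, 0.4], [0, 0, 0], 0.28], [[-0.0046, 0.3, 0.4], [0, 0, 0], 0.28], [[-0.0046, 0.3, 0.4], [0, 0, 0], 0.28], [[-0.0046, 0.3, 0.4], [0, 0, 0], 0.28]]'

```text
t: 15.0
tcp_pos: [603.7, 207.4, 243.3]
tcp_rot: [-180.0, 0.1, 98.9]
ft_force: [0.2, -0.9, 0.2]
width: 25.9
finger_force: 0.0
```

```bash
python3 - <<'E'
from h import *
s=r.get_state(); print(s['t'],s['tcp_pos'].round(1),s['ft_force'].round(1))
q=r.read_camera('scene'); p=r.read_camera('top'); print(holes(q))
cv2.imwrite('pics/end.png',np.vstack([cv2.resize(p['frame'][160:230,180:320],None,fx=4,fy=4),cv2.resize(q['frame'][130:205,230:370],None,fx=4,fy=4)]))
E
```

```text
15.0 [603.7 207.4 243.3] [ 0.2 -0.9  0.2]
[(-174.8, np.float64(11.0)), (-149.8, np.float64(10.0)), (-125.5, np.float64(10.5)), (-100.0, np.float64(10.5)), (-74.8, np.float64(11.0)), (-49.8, np.float64(11.0)), (-24.8, np.float64(10.0)), (-4.0, np.float64(3.5)), (25.5, np.float64(11.5)), (48.2, np.float64(23.0))]
```

View pics/end.png

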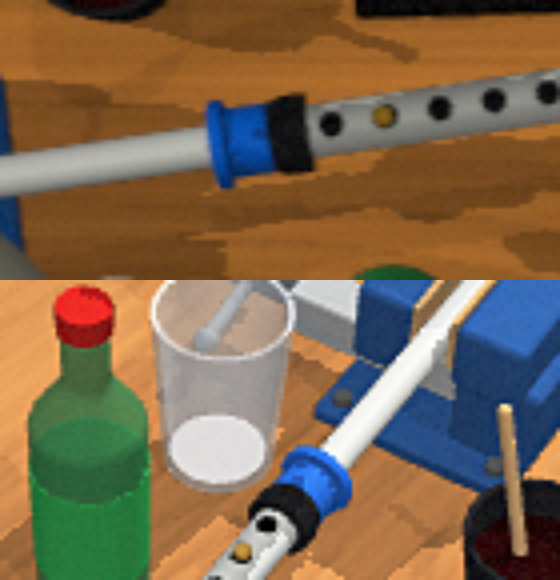

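The ring's front sits flush against the collar (top crop, about (272,135)), the button is out in the second hole at (384,115), and the bystanders in view have not moved.

```bash
python3 -c "
from rig import r
print(r.sign_off())"
```

```text
the job is handed in; nothing more can be done
None
```

The job is done and handed in at about 15 s: the snap button is out in the very next hole, the blue ring is fully home against the black end collar, and I saw no sign that the bottle, pot, cup or panel moved.

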